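# Seat a culture-tube stopper in the hand press and hold it down

### The job

One of the three glass culture tubes in the metal block still has its rubber stopper standing proud; leave the press's safety catch on while you lift that tube out and stand it upright in the cup of the hand press, right down on the cup's floor. Then flip the safety catch off to the side, pull the lever down by its ball until its pad has pushed the stopper fully home, and finish there, still holding the lever down with the gripper, because the stopper springs back up if the lever is let go before a colleague crimps it. Leave the two crimped tubes standing in their block and do not disturb the other things on the bench.

Things in the scene. Friction and masses are not known exactly. Their poses are not given: they have to be found in the camera images.
- open_tube_mid (a point): The tube to press: glass, body 26 mm wide up to 83 mm above its foot, then a narrow neck and 20 mm lip (glass 100 mm). It alone has no metal cap: its grey rubber stopper, a 20 mm disc 4 mm thick, stands 6 mm clear of the lip. Loose, 75 to 95 g. Point: on its axis, 50 mm above the foot; z along the tube. Starts in a well of the block, foot 7 mm above the bench; grip it 45 to 83 mm above the foot.
- stopper (a joint): How far that tube's stopper is pushed in: 0 proud as found, 0.006 m fully home. It pushes back like a spring, about 8 N when proud and 13 N when home, and rises again when released.
- crimped_1_mid (a point): A finished tube of the same glass with a flush aluminium crimp cap (top 104 mm above its foot). Point on its axis, 50 mm above its foot. Stays in its well of the block.
- crimped_2_mid (a point): The second finished tube, just like crimped_1. Stays in its well of the block.
- tube_block: Solid aluminium block, 60 x 164 x 45 mm (x, y, z), fixed, with three wells in a row along its own y axis (at y = -52, 0 and +52 mm), each 29 mm wide and 38 mm deep; any tube may be in any well. Origin at the centre of its underside, on the bench; z up.
- press: The hand press, fixed: grey base 202 x 124 mm with a round cup in front, two cheeks (54 mm over all) carrying a lever behind it, and a safety catch on the left cheek. Origin under the cup's centre, at bench height; x points back from the cup to the lever's pivot, y left, z up; its front (-x) faces roughly the robot.
- cup_floor (a point): Centre of the cup's floor, 14 mm above the bench. Bore 29 mm wide, aluminium wall 9 mm, rim 30 mm above the floor. Axes as the press. While the lever is up nothing stands above the cup: the raised lever and its pad stay at least 110 mm behind the cup's axis.
- lever_pivot (a point): Centre of the lever's hinge, 105 mm behind the cup's axis and 118 mm above the bench; the hinge line runs along the press's y axis. Axes as the press.
- lever_ball (a point): Centre of the black ball knob, 34 mm wide, at the lever's end, 165 mm from the pivot. It moves with the lever in the press's middle plane: lever up, 54 mm behind the pivot and 156 mm above it; stopper home, 165 mm in front of the pivot and 12 mm above it. The lever is a bar 16 mm wide, an 11 mm rod next to the ball; a 26 mm rubber pad on its front face comes down on the stopper.
- lever (a joint): Lever angle in rad: 0 is up, leaning back 15 degrees past upright; grows as the ball is pulled forward and down. Pad meets the proud stopper at about 1.78; stopper home at about 1.83; the lever's own stop is at 1.88. A return spring lifts it (1 to 3 N at the ball on the way down, 9 to 12 N with the stopper home). With the catch on it gives under 0.2, however hard it is pulled.
- catch_hinge (a point): The safety catch's hinge, 124 mm above the bench on the left cheek, 36 mm left of the press's middle plane; its axis runs along the press's x. A steel hook rises 57 mm from it and lies across the front of the lever, blocking it; a finger tab sticks out forward (-x) from the hook's upright. This point does not move with the catch.
- catch_tab (a point): Point on the right-hand (-y) face of the catch's flat finger tab, an upright ribbed plate 5 mm thick, 40 mm long along the press's x, its top edge 59 mm and bottom edge 27 mm above the hinge; the point is 43 mm above the hinge and 29 mm in front of the hook. It moves with the catch. Pushing the tab to the left by some 40 mm (1 N) swings the hook up and off to the left.
- catch (a joint): Catch angle in rad: 0 is on (hook across the lever); grows as it turns off to the left; end stop 1.5. It clears the lever from about 0.4 and is properly off beyond 0.8. Light friction; below about 0.4 it stays where it is left, beyond 0.6 its own weight carries it over to the stop.
- notebook: Bystander: small navy notebook, 98 x 72 x 9 mm, near the bench's front; origin under its centre.
- marker_black: Bystander: black marker pen, 136 mm long, 12 mm thick, lying between block and press; origin under its centre.
- pen_clear: Bystander: thin clear pen with black cap, 143 mm long, lying in front of the press; origin under its centre.
- petri_dish: Bystander: covered petri dish, 91 mm across, 17 mm high, behind the work; origin under its centre.
- cap_0: Bystander: loose blue screw cap, 34 mm across, 14 mm high, lying between block and press; origin under its centre.
Things that resemble listed ones, but are neither listed nor needed, are in the scene too. Leave any green look-alike of the part that bears open_tube_mid alone.

How it is judged:
By the outcome, as a careful person would: the job done as asked, in the order asked, and still so for the second after the job is handed in, while the arm keeps its last pose, push and grip.
It also fails if it takes over 72 s, if anything falls off the work surface, if the arm or the gripper's body presses on something with over 40 N, if the wrist force passes 120 N, or if a joint passes its speed limit or range.

### The arm

A 6-joint arm with a two-finger parallel gripper is mounted at the origin on a cart in front of the work surface, level with it; the furniture and walls round the work are solid. World frame = base frame: x ahead of the robot, y to its left, z up, the work surface at z = 0. Lengths are in m, angles in rad, forces in N, time in s.
With the tool pointing down it reaches from about 0.35 to 0.85 m from the base axis. Payload 8.1 kg.
Tool frame: the origin (TCP) lies at the centre of the arm's flange, where the gripper is bolted on; the fingertips stand 186 mm ahead of it and the grasp point (between the pads) lies 167 mm ahead of it; z points along the fingers, y is the line along which they close (so a half turn about z gives the same grasp; the last joint's range is limited). The gripper opens to 93 mm and grips with 3 to 60 N. Pads are 15 mm wide; open, the fingers measure 128 mm over their backs; the gripper's body (75 mm by 188 mm) begins 65 mm behind the grasp point.
Start: joints at [-1.211, 0.13, 1.488, -0, 1.523, -0.085], TCP at [0.258, -0.542, 0.405] pointing down, gripper open.
Joint ranges: [-2.96, 2.96], [-0.89, 2.26], [0.02, 2.5], [-1.34, 4.48], [0, 2.73], [-2.66, 2.66]. Speed limits (rad/s): [2.39, 2.39, 2.79, 3.14, 3.14, 3.14].

### API

Orientations are given as a rotation vector (axis times angle).
In Python, from plant import robot gives the robot as it stands.
- The arm moves only by the tool apply_moves, never from a script. Its argument "series" is a list of rows, each a list of 2 entries, a list of its own where there are three numbers: the shift along the tool's x, y, z in mm, then the turn, a rotation vector about the tool's x, y, z in rad. A call has 1 to 12 rows; each row shifts and turns the commanded pose from where the row before left it, along the tool's axes as they then stand; what a row does not reach is not made up. A row lasts 1/12 s, in which the tool goes at most 41.7 mm and 7.16 degrees, less where a joint would pass 70% of its speed; a pose out of reach is approached as far as the arm can. A call is refused whole if a number of a shift passes 41.7 or a number of a turn 0.125, either way. A call with a gripper value outside its range is refused whole. "claw" is the opening, from 0 (shut) to 1 (fully open), set as the call begins (left out, the last holds). The fingers move at their own pace and stop on an object; "newtons" is the grip in N (left out, the last holds). Time passes only in rows, so rows that do not move let the fingers close. It gives the time, the measured TCP pose, the force, the opening and the grip force at its end, in the units of the state.
- robot.read_state(): the state, without advancing time (a new reading comes with each control period).
- robot.read_camera(name): name is "side" or "top"; returns (picture, depth): 420x560x3 uint8, blue, green, red; 420x560 float32, m along the optical axis (not along the pixel's ray), 0 where there is no reading.
- robot.calibration(name): a dict with "fx", "fy", "cx", "cy" (pixels), "extrinsics" (4x4, takes a point from world to camera coordinates). Camera axes: x right, y down, z forward; pixel columns grow to the right and rows downward; lengths in m; the calibration is good to about 2 mm. A picture is of the moment at which its call begins. calibration takes no time and is no camera call.
- robot.close_job(): hands the job in; it is judged then, once.
The state is a dict: "t": time; "q": joint angles; "dq": joint speeds; "joint_torque": joint torques, N m; "tool_pos": TCP position; "orientation": TCP orientation; "force": force on the tool from outside, world axes, zero at the start; "wrist_torque": the same for the moment, N m; "opening": finger opening in m; "gripper_force": force on a finger pad.
Only numpy, scipy, OpenCV 4.12 (cv2) and the standard library are available. Lean on these libraries where they do the work, as an engineer would, in place of code of your own. Each camera call takes 0.05 s, during which the arm holds its last target. There are 200 camera calls.

## Working session

There is one attempt and no reset: what is moved stays moved. The work goes in short steps, Python scripts to look and compute and a tool call to move; the robot and the scene stay as the last step left them, time stands still between calls to the robot, and variables do not carry over. Pictures are saved under pics/ and viewed, at most 10 in all, crops included, and the job is handed in when it is done.

Besides the shell and the picture viewer there is one more tool, called after "Call:" by a JSON object that holds its "fn" and its "kwargs", one argument or row to a line. apply_moves: Moves the arm, as the interface text tells. Its arguments: {"type":"object","properties":{"series":{"type":"array"},"claw":{"type":"number"},"newtons":{"type":"number"}},"required":["series"]}

```bash
mkdir -p pics; ls
cat > h.py <<'E'
import numpy as np, cv2
from plant import robot
from scipy.spatial.transform import Rotation as R
def cal(n):
    c=robot.calibration(n);K=np.array([[c['fx'],0,c['cx']],[0,c['fy'],c['cy']],[0,0,1.]]);return K,np.array(c['extrinsics'])
def ray(n,u,v,z):
    K,E=cal(n);Rm,t=E[:3,:3],E[:3,3];o=-Rm.T@t;d=Rm.T@np.linalg.inv(K)@[u,v,1];return o+d*(z-o[2])/d[2]
def cloud(n,dep):
    K,E=cal(n);v,u=np.indices(dep.shape);p=np.stack([(u-K[0,2])/K[0,0]*dep,(v-K[1,2])/K[1,1]*dep,dep],-1);return (p-E[:3,3])@E[:3,:3]
def proj(n,P):
    K,E=cal(n);p=K@(E[:3,:3]@np.array(P)+E[:3,3]);return p[:2]/p[2]
E
python3 - <<'E'
from h import *
for n in('top','side'):
    im,d=robot.read_camera(n);cv2.imwrite(f'pics/{n}0.png',im);np.savez(f'{n}0.npz',im=im,d=d)
    K,E=cal(n);print(n,K[0,0],-E[:3,:3].T@E[:3,3],E[2,:3],(d==0).mean())
s=robot.read_state();print(s['t'],s['tool_pos'],s['orientation'],s['opening'])
E
```

```text
pics
top 432.4627792428837 [0.35468915 0.07950273 1.13723922] [ 0.20790827  0.01899115 -0.97796395] 0.003592687074829932
side 384.30861057669705 [0.26071351 0.76205504 0.58066907] [ 0.37479534 -0.79566017 -0.47587115] 0.003996598639455782
0.1 [ 0.25811853 -0.54140991  0.40380805] [-3.06262894e+00 -6.92591328e-01  3.42694541e-04] 0.09293683494628692
```

View pics/top0.png

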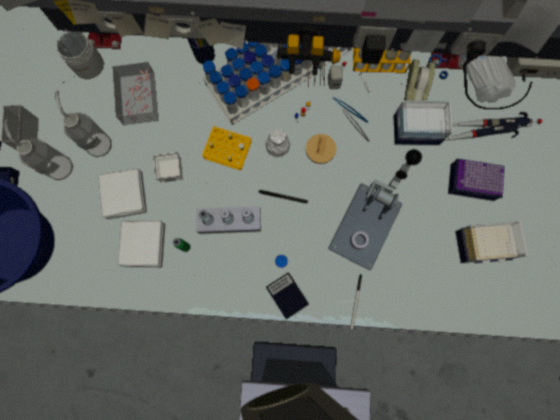

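View pics/side0.png

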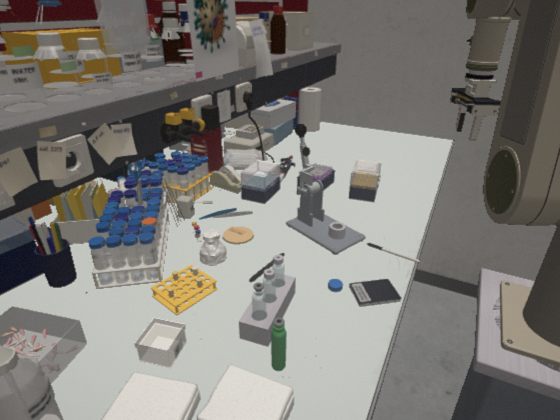

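The top view shows the block at about (228,218) with tubes at (206,215), (227,215) and (248,215). The cup is at (360,240), the ball at (413,157) and the marker at (283,196). The green look-alike is at (182,243). In the side view the block is at (269,300) and the press at (325,215). Next I'll zoom in on both.

Run:
```python
from h import *
t=np.load('top0.npz');s=np.load('side0.npz')
a=cv2.resize(t['im'][190:240,185:270],(510,300),interpolation=3)
b=cv2.resize(t['im'][140:275,320:430],(244,300),interpolation=3)
c=cv2.resize(s['im'][245:345,230:310],(240,300),interpolation=3)
e=cv2.resize(s['im'][120:250,280:370],(208,300),interpolation=3)
m=np.zeros((600,760,3),np.uint8);m[:300,:510]=a;m[:300,512:756]=b;m[300:,:240]=c;m[300:,250:458]=e
m=cv2.convertScaleAbs(m,alpha=1.5);cv2.imwrite('pics/z.png',m)
P=cloud('top',t['d'])
for u,v in[(206,215),(227,215),(248,215),(200,225),(258,228),(360,240),(413,157),(369,250),(350,240),(360,231),(372,245)]:print(u,v,P[v,u].round(3))
# block top plane
M=(abs(P[...,2]-.045)<.004);M[:200]=0;M[240:]=0;M[:,:190]=0;M[:,270:]=0
q=P[M][:,:2].astype(np.float32);print(len(q),cv2.minAreaRect(q))
```

```text
206 215 [0.541 0.269 0.115]
227 215 [0.545 0.219 0.112]
248 215 [0.549 0.169 0.11 ]
200 225 [0.526 0.295 0.047]
258 228 [0.528 0.146 0.051]
360 240 [ 0.52  -0.12   0.013]
413 157 [ 0.658 -0.174  0.291]
369 250 [ 0.496 -0.145  0.012]
350 240 [ 0.517 -0.093  0.023]
360 231 [ 0.539 -0.114  0.043]
372 245 [ 0.509 -0.151  0.016]
1011 ((0.5479381680488586, 0.22546252608299255), (0.0614238977432251, 0.16422851383686066), 6.337982177734375)
```

View pics/z.png

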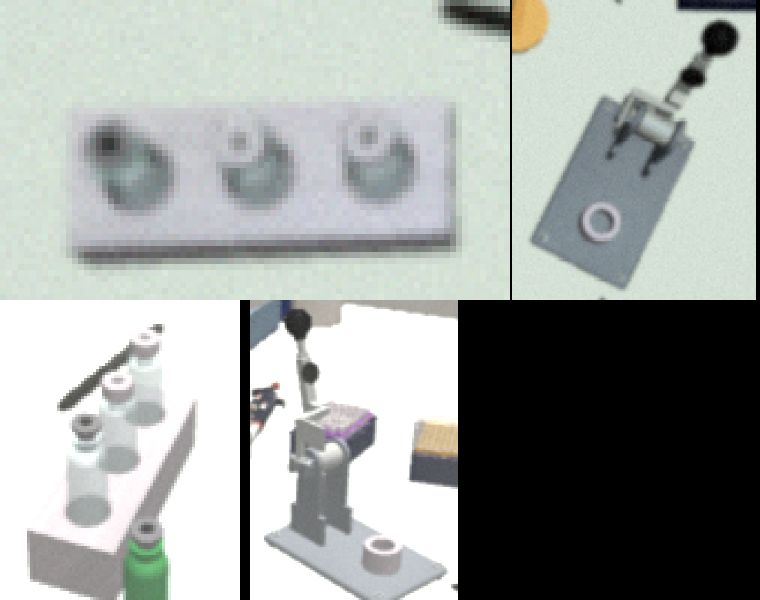

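The dark stopper is on the +y tube, crop (108,143), which is about (203,214) in the full top image. The other two tubes have light caps. The catch sits on the press's left cheek, with its hook across the lever. Next I'll measure the press pose.

Run:
```python
from h import *
t=np.load('top0.npz');im=t['im'];P=cloud('top',t['d']);hsv=cv2.cvtColor(im,cv2.COLOR_BGR2HSV)
def blob(mask,box):
    m=np.zeros(mask.shape,np.uint8);u0,u1,v0,v1=box;m[v0:v1,u0:u1]=mask[v0:v1,u0:u1];n,l,s,c=cv2.connectedComponentsWithStats(m);i=1+s[1:,4].argmax();return l==i,c[i],s[i]
V=hsv[...,2]
# stopper
m,c,s=blob(V<95,(196,212,206,222));print('stopper',c,s,ray('top',*c,.115))
for g in([.5422,.2772],):print('tube pred px',proj('top',[*g,.117]))
# caps
for n,b in(('c1',(218,232,206,222)),('c2',(238,254,206,222))):pass
# base: grey plane
print(V[262,345],V[200,300],V[250,380])
m,c,s=blob((V<150)&(abs(P[...,2]-.012)<.010),(315,410,160,280))
cnt=cv2.findContours(m.astype(np.uint8),0,2)[0];cnt=max(cnt,key=cv2.contourArea)
print('baseZ',np.median(P[m][:,2]))
zb=np.median(P[m][:,2])
q=np.array([ray('top',*p[0],zb)[:2] for p in cnt],np.float32);print(cv2.minAreaRect(q),cv2.boxPoints(cv2.minAreaRect(q)))
# cup rim
M=(abs(P[...,2]-.044)<.006);m,c,s=blob(M,(340,380,220,260));(cc,r)=cv2.minEnclosingCircle(np.argwhere(m)[:,::-1].astype(np.float32));print('cup',cc,r,ray('top',*cc,.044),P[m].mean(0))
# white rim by brightness
m,c,s=blob(V>165,(346,374,226,254));k=cv2.findContours(m.astype(np.uint8),0,2)[0];k=max(k,key=len);cc,r=cv2.minEnclosingCircle(k);print('rim',cc,r,ray('top',*cc,.044),s)
# ball
m,c,s=blob(V<50,(404,424,147,167));print('balltop',c,s,ray('top',*c,.274),P[int(c[1]),int(c[0])])
sd=np.load('side0.npz');h2=cv2.cvtColor(sd['im'],cv2.COLOR_BGR2HSV)[...,2]
m,c2,s2=blob(h2<60,(292,310,120,138));print('ballside',c2,s2)
M1=[cal(n)[0]@cal(n)[1][:3] for n in('top','side')];X=cv2.triangulatePoints(*M1,np.float64(c),np.float64(c2));print('tri ball',(X[:3]/X[3]).ravel())
# all points in press region above 0.1
from collections import Counter
Q=P[150:235,360:430].reshape(-1,3);Q=Q[(Q[:,2]>.1)];np.set_printoptions(suppress=True);print(len(Q))
```

```text
stopper [205.33870968 215.29032258] [200 211  12  11  62] [0.5401067  0.27086969 0.115     ]
tube pred px [202.67273742 214.1050809 ]
153 31 116
baseZ 0.013599886245771346
((0.5581815838813782, -0.1338927149772644), (0.13140185177326202, 0.20790795981884003), 65.95880126953125) [[ 0.4364792  -0.1515441 ]
 [ 0.6263517  -0.23624444]
 [ 0.67988396 -0.11624134]
 [ 0.49001145 -0.03154099]]
cup (359.8892517089844, 239.65435791015625) 8.896089553833008 [ 0.51681949 -0.11458731  0.044     ] [ 0.51713529 -0.11507474  0.04324701]Traceback (most recent call last):
  File "<stdin>", line 21, in <module>
  File "<stdin>", line 4, in blob
ValueError: attempt to get argmax of an empty sequence
```

Run:
```python
from h import *
t=np.load('top0.npz');im=t['im'];P=cloud('top',t['d']);V=im.max(2);np.set_printoptions(suppress=True,precision=4)
def blob(mask,box):
    m=np.zeros(mask.shape,np.uint8);u0,u1,v0,v1=box;m[v0:v1,u0:u1]=mask[v0:v1,u0:u1];n,l,s,c=cv2.connectedComponentsWithStats(m);i=1+s[1:,4].argmax();return l==i,c[i],s[i]
m,c,s=blob(V<60,(402,426,145,169));print('balltop',c,s,ray('top',*c,.274))
sd=np.load('side0.npz');h2=sd['im'].max(2)
m,c2,s2=blob(h2<70,(290,312,118,140));print('ballside',c2,s2)
M1=[cal(n)[0]@cal(n)[1][:3] for n in('top','side')];X=cv2.triangulatePoints(*M1,np.float64(c),np.float64(c2));b=(X[:3]/X[3]).ravel();print('tri ball',b)
cup=np.array([.517,-.1148]);d=b[:2]-cup;print(np.hypot(*d),np.degrees(np.arctan2(d[1],d[0])))
# tubes: side+top predicted px of stopper; dark disc contrast
print(V[208:222,197:214])
P2=cloud('side',sd['d']);
for nm,PP in(('top',P),('side',P2)):
    Q=PP.reshape(-1,3)
    for z0,z1 in((.02,.052),(.10,.125)):
        for k,yy in enumerate((.277,.2255,.174)):
            sel=(abs(Q[:,0]-.545)<.035)&(abs(Q[:,1]-yy)<.02)&(Q[:,2]>z0)&(Q[:,2]<z1)
            if z0>.05:print(nm,k,sel.sum(),np.median(Q[sel],0) if sel.any() else '',Q[sel,2].max() if sel.any() else '')
# press cloud in press frame, both cams, catch region
a=np.radians(-24);Rz=np.array([[np.cos(a),np.sin(a)],[-np.sin(a),np.cos(a)]])
for nm,PP in(('top',P),('side',P2)):
    Q=PP.reshape(-1,3).copy();Q[:,:2]=(Q[:,:2]-cup)@Rz.T
    sel=(Q[:,0]>.03)&(Q[:,0]<.14)&(abs(Q[:,1])<.07)&(Q[:,2]>.135)&(Q[:,2]<.2)
    print(nm,sel.sum());print((Q[sel][np.argsort(Q[sel][:,0])][::max(1,sel.sum()//25)]).round(3))
```

```text
balltop [412.8821 157.2769] [406 150  16  16 195] [ 0.6635 -0.1791  0.274 ]
ballside [299.0552 127.8828] [294 118  12  20 145]
tri ball [ 0.6632 -0.1771  0.2792]
0.15894690798790104 -23.08989338048105
[[140 143 141 142 143 139 137 140 140 139 142 140 138 139 139 138 137]
 [137 140 138 137 133 129 125 124 130 136 137 141 140 136 137 136 137]
 [139 136 136 132 119 110 104 106 119 128 134 138 138 138 136 138 134]
 [137 138 130 115  98  85  78  90 100 117 123 130 134 139 137 135 137]
 [140 128 120  95  74  63  62  72  88  98 110 117 124 129 133 133 131]
 [135 124 109  86  64  42  40  57  78  93  97 101 105 118 129 130 131]
 [132 122 100  83  63  41  38  56  77  85  91  96  87  95 110 123 129]
 [133 122 101  88  71  59  60  68  76  85  94  90  80  72  86 107 124]
 [135 125 111  97  83  78  77  80  83  87  97  97  89  69  76  91 113]
 [135 133 122 108  94  84  87  86  92  96 109 109  95  83  79  84 102]
 [138 132 128 119 105  95  91  99 105 113 113 114 100  93  86  85 104]
 [136 134 128 121 115 100  95  99 109 118 113 103  95  90  86  91  99]
 [139 139 132 130 115  94  82  91 103 110 101  
[... 977 characters left out ...]
3  -0.001  0.19 ]
 [ 0.132  0.001  0.187]
 [ 0.133  0.008  0.189]]
side 307
[[ 0.064  0.042  0.175]
 [ 0.067  0.038  0.165]
 [ 0.07   0.043  0.171]
 [ 0.074  0.042  0.163]
 [ 0.078  0.042  0.174]
 [ 0.081  0.043  0.164]
 [ 0.086  0.046  0.178]
 [ 0.089  0.042  0.164]
 [ 0.094  0.041  0.162]
 [ 0.097  0.022  0.138]
 [ 0.1   -0.023  0.139]
 [ 0.102  0.04   0.138]
 [ 0.103  0.04   0.141]
 [ 0.103  0.044  0.174]
 [ 0.104  0.014  0.175]
 [ 0.105  0.027  0.139]
 [ 0.106  0.024  0.174]
 [ 0.107  0.     0.185]
 [ 0.109 -0.02   0.137]
 [ 0.11   0.027  0.182]
 [ 0.118  0.005  0.186]
 [ 0.123  0.007  0.179]
 [ 0.128  0.007  0.177]
 [ 0.13   0.002  0.196]
 [ 0.133  0.003  0.195]
 [ 0.136  0.006  0.174]]
```

```bash
cat >> h.py <<'E'
np.set_printoptions(suppress=True,precision=4)
CUP=np.array([.517,-.1148]);YAW=-23.6
def pw(x,y,z):
    a=np.radians(YAW);return np.array([CUP[0]+x*np.cos(a)-y*np.sin(a),CUP[1]+x*np.sin(a)+y*np.cos(a),z])
def go(g,ydeg,pitch=0):
    """grasp-point goal, heading of tool y; prints turn then shift (after the turn), tool frame"""
    s=robot.read_state();p=np.array(s['tool_pos']);Rc=R.from_rotvec(s['orientation'])
    a=np.radians(ydeg);y=np.array([np.cos(a),np.sin(a),0]);z=np.array([0,0,-1.]);Rt=R.from_matrix(np.c_[np.cross(y,z),y,z])*R.from_rotvec([0,pitch,0])
    tgt=np.array(g)-Rt.apply([0,0,.167])
    print('t',round(s['t'],2),'grasp',p+Rc.apply([0,0,.167]),'ydir',Rc.as_matrix()[:,1],'q',np.array(s['q']),'op',s['opening'],'gf',s['gripper_force'],'F',np.array(s['force']))
    print('turn',(Rc.inv()*Rt).as_rotvec(),'deg shift(goal axes)mm',Rt.inv().apply(tgt-p)*1000,'(now axes)',Rc.inv().apply(tgt-p)*1000)
E
python3 - <<'E'
from h import *
for y in(6.3,186.3):go([.5415,.277,.16],y)
for y in(66.4,246.4):go(pw(0,0,.16),y)
for n in('side','top'):
    Q=cloud(n,np.load(n+'0.npz')['d']).reshape(-1,3)
    s=(abs(Q[:,1]+.15)<.25)&(Q[:,2]>.2)&(Q[:,0]>.6)&(Q[:,0]<1);Q=Q[s]
    for x in np.arange(.6,1,.05):
        k=(Q[:,0]>x)&(Q[:,0]<x+.05)
        if k.any():print(n,x.round(2),k.sum(),Q[k].min(0),Q[k].max(0))
E
```

```text
t 0.1 grasp [ 0.258  -0.5412  0.2368] ydir [ 0.4303 -0.9027 -0.0016] q [-1.2114  0.1311  1.4892  0.      1.523  -0.0854] op 0.09293683494628692 gf 0.0 F [ 0.4077 -0.0251  0.7734]
turn [-0.0013 -0.0011 -1.2359] deg shift(goal axes)mm [782.3708 371.4778  76.8081] (now axes) [ 607.9418 -616.7145   77.9059]
t 0.1 grasp [ 0.258  -0.5412  0.2368] ydir [ 0.4303 -0.9027 -0.0016] q [-1.2114  0.1311  1.4892  0.      1.523  -0.0854] op 0.09293683494628692 gf 0.0 F [ 0.4077 -0.0251  0.7734]
turn [-0.0012  0.0015  1.9056] deg shift(goal axes)mm [-782.3708 -371.4778   76.8081] (now axes) [ 607.9418 -616.7145   77.9059]
t 0.1 grasp [ 0.258  -0.5412  0.2368] ydir [ 0.4303 -0.9027 -0.0016] q [-1.2114  0.1311  1.4892  0.      1.523  -0.0854] op 0.09293683494628692 gf 0.0 F [ 0.4077 -0.0251  0.7734]
turn [-0.0007 -0.0019 -2.2849] deg shift(goal axes)mm [-66.4365 494.5724  76.8081] (now axes) [ 417.2418 -273.5809   77.3167]
t 0.1 grasp [ 0.258  -0.5412  0.2368] ydir [ 0.4303 -0.9027 -0.0016] q [-1.2114  0.1311  1.4892  0.      1.523  -0.0854] op 0.09293683494628692 gf 0.0 F [ 0.4077 -0.0251  0.7734]
turn [-0.0016  0.0006  0.8567] deg shift(goal axes)mm [  66.4365 -494.5724   76.8081] (now axes) [ 417.2418 -273.5809   77.3167]
side 0.6 124 [ 0.6309 -0.183   0.2008] [ 0.65   -0.1557  0.2841]
side 0.65 155 [ 0.65   -0.1861  0.201 ] [ 0.6752 -0.1624  0.2912]
side 0.8 181 [ 0.8226 -0.0045  0.2925] [0.85   0.0966 0.3571]
side 0.85 6493 [ 0.85   -0.3914  0.2016] [0.9    0.0998 0.5821]
side 0.9 4490 [ 0.9    -0.3999  0.2554] [0.95   0.1    0.5725]
side 0.95 919 [ 0.95   -0.3639  0.2001] [1.     0.0998 0.5559]
top 0.6 140 [ 0.6335 -0.1863  0.2007] [ 0.6499 -0.1581  0.286 ]
top 0.65 231 [ 0.65   -0.1944  0.2119] [ 0.6762 -0.1625  0.2936]
top 0.8 160 [0.8238 0.0289 0.293 ] [0.85   0.0926 0.3572]
top 0.85 6538 [ 0.85   -0.3897  0.2019] [0.9    0.1    0.4928]
top 0.9 8262 [ 0.9    -0.3996  0.2532] [0.9491 0.0999 0.4575]
```

Call:
{"fn": "apply_moves", "kwargs": {
  "series": [
    [[25,-25.5,0],[0,0,0]],
    [[25,-25.5,0],[0,0,0]],
    [[25,-25.5,0],[0,0,0]],
    [[25,-25.5,0],[0,0,0]],
    [[25,-25.5,0],[0,0,0]],
    [[25,-25.5,0],[0,0,0]],
    [[25,-25.5,0],[0,0,0]],
    [[25,-25.5,0],[0,0,0]],
    [[25,-25.5,0],[0,0,0]],
    [[25,-25.5,0],[0,0,0]],
    [[25,-25.5,0],[0,0,0]],
    [[25,-25.5,0],[0,0,0]]
  ],
  "claw": 1,
  "newtons": 15
}}

```text
t: 1.1
tool_pos: [0.3973, -0.1346, 0.4045]
orientation: [-3.064, -0.692, 0.0]
force: [-0.8, -0.4, 0.3]
opening: 0.093
gripper_force: 0.0
```

Call:
{"fn": "apply_moves", "kwargs": {
  "series": [
    [[25,-25.5,0],[0,0,0]],
    [[25,-25.5,0],[0,0,0]],
    [[25,-25.5,0],[0,0,0]],
    [[25,-25.5,0],[0,0,0]],
    [[25,-25.5,0],[0,0,0]],
    [[25,-25.5,0],[0,0,0]],
    [[25,-25.5,0],[0,0,0]],
    [[25,-25.5,0],[0,0,0]],
    [[25,-25.5,0],[0,0,0]],
    [[25,-25.5,0],[0,0,0]],
    [[25,-25.5,0],[0,0,0]],
    [[25,-25.5,0],[0,0,0]]
  ]
}}

```text
t: 2.1
tool_pos: [0.5366, 0.2709, 0.4041]
orientation: [3.064, 0.693, -0.001]
force: [0.9, 0.3, 0.2]
opening: 0.093
gripper_force: 0.0
```

Call:
{"fn": "apply_moves", "kwargs": {
  "series": [
    [[0,0,0],[0,0,-0.103]],
    [[0,0,0],[0,0,-0.103]],
    [[0,0,0],[0,0,-0.103]],
    [[0,0,0],[0,0,-0.103]],
    [[0,0,0],[0,0,-0.103]],
    [[0,0,0],[0,0,-0.103]],
    [[0,0,0],[0,0,-0.103]],
    [[0,0,0],[0,0,-0.103]],
    [[0,0,0],[0,0,-0.103]],
    [[0,0,0],[0,0,-0.103]],
    [[0,0,0],[0,0,-0.103]],
    [[0,0,0],[0,0,-0.103]]
  ]
}}

```text
t: 3.1
tool_pos: [0.5364, 0.269, 0.4041]
orientation: [-2.09, -2.345, 0.001]
force: [-0.3, -0.3, -0.6]
opening: 0.0932
gripper_force: 0.0
```

```bash
python3 -c "
from h import *
go([.5415,.277,.070],6.3)"
```

```text
t 3.1 grasp [0.5362 0.2689 0.2371] ydir [ 0.9934  0.1148 -0.001 ] q [0.3794 0.1312 1.4884 0.     1.523  0.2643] op 0.09315400779296283 gf 0.0 F [-0.3083 -0.2978 -0.6308]
turn [-0.001   0.0003  0.0051] deg shift(goal axes)mm [  7.4214   5.9939 167.1216] (now axes) [  7.4333   6.2018 167.1135]
```

Call:
{"fn": "apply_moves", "kwargs": {
  "series": [
    [[7.4,6.1,0],[0,0,0]],
    [[0,0,18],[0,0,0]],
    [[0,0,18],[0,0,0]],
    [[0,0,18],[0,0,0]],
    [[0,0,18],[0,0,0]],
    [[0,0,18],[0,0,0]],
    [[0,0,18],[0,0,0]],
    [[0,0,18],[0,0,0]],
    [[0,0,18],[0,0,0]],
    [[0,0,14],[0,0,0]],
    [[0,0,9],[0,0,0]],
    [[0,0,0],[0,0,0]]
  ]
}}

```text
t: 4.1
tool_pos: [0.5409, 0.2769, 0.2349]
orientation: [-2.096, -2.337, 0.006]
force: [0.4, 0.3, 0.9]
opening: 0.0928
gripper_force: 0.0
```

```bash
python3 -c "
from h import *
go([.5415,.277,.070],6.3)
im,d=robot.read_camera('top');c=robot.read_camera('side')[0]
a=cv2.resize(im[170:260,170:280],(390,320),interpolation=3);b=cv2.resize(c[200:360,200:360],(390,390),interpolation=3)
m=np.zeros((390,790,3),np.uint8);m[:320,:390]=a;m[:,400:]=b;cv2.imwrite('pics/g.png',m)"
```

```text
t 4.1 grasp [0.5402 0.2766 0.0679] ydir [ 0.9941  0.1084 -0.0041] q [0.3888 0.2923 1.6237 0.     1.2298 0.2802] op 0.09283119871016393 gf 0.0 F [0.3783 0.314  0.9246]
turn [-0.0041  0.0012 -0.0014] deg shift(goal axes)mm [ 0.0584  0.6465 -2.0597] (now axes) [ 0.0569  0.638  -2.0624]
```

View pics/g.png

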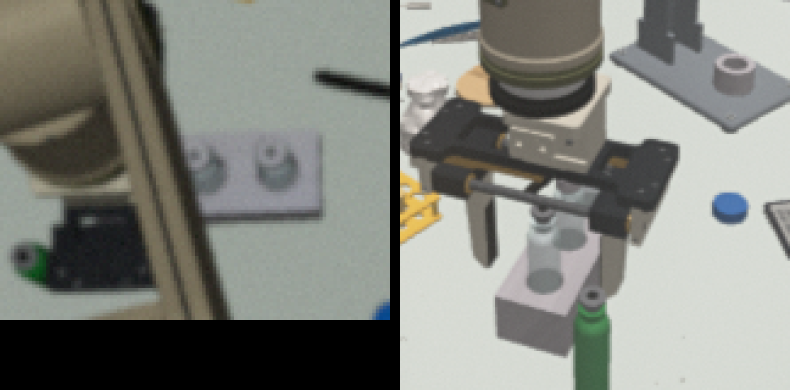

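The tube sits between the fingers, at crop (545,250) in the side view. The green look-alike is just clear of the front finger. I'll close now.

Call:
{"fn": "apply_moves", "kwargs": {
  "series": [
    [[0,0.6,0],[0,0,0]],
    [[0,0,0],[0,0,0]],
    [[0,0,0],[0,0,0]],
    [[0,0,0],[0,0,0]],
    [[0,0,0],[0,0,0]],
    [[0,0,0],[0,0,0]],
    [[0,0,0],[0,0,0]],
    [[0,0,0],[0,0,0]],
    [[0,0,0],[0,0,0]],
    [[0,0,0],[0,0,0]]
  ],
  "claw": 0,
  "newtons": 15
}}

```text
t: 5.03
tool_pos: [0.5423, 0.2771, 0.2377]
orientation: [-2.096, -2.34, 0.0]
force: [-0.3, 0.1, 0.3]
opening: 0.0309
gripper_force: 0.0
```

Call:
{"fn": "apply_moves", "kwargs": {
  "series": [
    [[0,0,0],[0,0,0]],
    [[0,0,0],[0,0,0]],
    [[0,0,0],[0,0,0]],
    [[0,0,0],[0,0,0]],
    [[0,0,0],[0,0,0]]
  ]
}}

```text
t: 5.45
tool_pos: [0.5424, 0.2771, 0.2378]
orientation: [2.096, 2.34, 0.0]
force: [-0.3, 0.0, -0.6]
opening: 0.0255
gripper_force: 15.0
```

```bash
python3 -c "
from h import *
go([.5415,.277,.070],6.3)"
```

```text
t 5.45 grasp [0.5424 0.2771 0.0708] ydir [0.994  0.1097 0.0001] q [ 0.3881  0.2904  1.6204 -0.      1.2307  0.2782] op 0.025454950547105625 gf 14.99979704618454 F [-0.2622  0.0008 -0.5775]
turn [ 0.0001 -0.     -0.    ] deg shift(goal axes)mm [ 0.0238 -0.8661  0.7558] (now axes) [ 0.0238 -0.8662  0.7557]
```

Call:
{"fn": "apply_moves", "kwargs": {
  "series": [
    [[0,0,-4],[0,0,0]],
    [[0,0,-8],[0,0,0]],
    [[0,0,-13],[0,0,0]],
    [[0,0,-16],[0,0,0]],
    [[0,0,-16],[0,0,0]],
    [[0,0,-16],[0,0,0]],
    [[0,0,-16],[0,0,0]],
    [[0,0,-16],[0,0,0]],
    [[0,0,-16],[0,0,0]],
    [[0,0,-13],[0,0,0]],
    [[0,0,-6],[0,0,0]],
    [[0,0,0],[0,0,0]]
  ]
}}

```text
t: 6.45
tool_pos: [0.5427, 0.2773, 0.3806]
orientation: [2.095, 2.339, 0.005]
force: [0.7, 0.1, -1.2]
opening: 0.0258
gripper_force: 15.0
```

```bash
python3 -c "
from h import *
go(pw(0,0,.20),66.4)"
```

```text
t 6.45 grasp [0.5433 0.2775 0.2136] ydir [0.9939 0.1098 0.0036] q [0.3882 0.1654 1.4939 0.0001 1.4786 0.2782] op 0.025769735801377865 gf 14.999621361494064 F [ 0.7143  0.1317 -1.1762]
turn [ 0.0038  0.0009 -1.0489] deg shift(goal axes)mm [-133.4258 -369.5844   13.5713] (now axes) [-386.9122  -68.642    12.904 ]
```

Call:
{"fn": "apply_moves", "kwargs": {
  "series": [
    [[-16,-3,0],[0,0,0]],
    [[-32,-6,0],[0,0,0]],
    [[-36,-6,0],[0,0,0]],
    [[-36,-6,0],[0,0,0]],
    [[-36,-6,0],[0,0,0]],
    [[-36,-6,0],[0,0,0]],
    [[-36,-6,0],[0,0,0]],
    [[-36,-6,0],[0,0,0]],
    [[-36,-6,0],[0,0,0]],
    [[-36,-6,0],[0,0,0]],
    [[-32,-6,0],[0,0,0]],
    [[-19,-5.5,0],[0,0,0]]
  ]
}}

```text
t: 7.45
tool_pos: [0.5154, -0.1186, 0.3763]
orientation: [-2.098, -2.337, 0.003]
force: [0.5, -0.7, -1.1]
opening: 0.0257
gripper_force: 15.0
```

Call:
{"fn": "apply_moves", "kwargs": {
  "series": [
    [[0,0,0],[0,0,-0.05]],
    [[0,0,0],[0,0,-0.1]],
    [[0,0,0],[0,0,-0.105]],
    [[0,0,0],[0,0,-0.105]],
    [[0,0,0],[0,0,-0.105]],
    [[0,0,0],[0,0,-0.105]],
    [[0,0,0],[0,0,-0.105]],
    [[0,0,0],[0,0,-0.105]],
    [[0,0,0],[0,0,-0.105]],
    [[0,0,0],[0,0,-0.1]],
    [[0,0,0],[0,0,-0.065]],
    [[0,0,0],[0,0,0]]
  ]
}}

```text
t: 8.45
tool_pos: [0.5159, -0.1154, 0.3763]
orientation: [-0.636, -3.074, -0.0]
force: [-0.8, -0.1, -0.3]
opening: 0.0255
gripper_force: 15.0
```

```bash
python3 -c "
from h import *
go(pw(0,0,.13),66.4)
im,d=robot.read_camera('side');cv2.imwrite('pics/s2.png',im);np.savez('s2.npz',im=im,d=d)
im,d=robot.read_camera('top');cv2.imwrite('pics/t2.png',im)
b=np.load('side0.npz')['im']
cv2.imwrite('pics/s2c.png',cv2.convertScaleAbs(cv2.resize(np.hstack([np.load('s2.npz')['im'][120:270,250:400]]),(600,600),interpolation=3),alpha=1.3))"
```

```text
t 8.45 grasp [ 0.5155 -0.1153  0.2093] ydir [ 0.3968  0.9179 -0.0005] q [-0.3171 -0.0467  1.7223 -0.0002  1.4685 -1.4799] op 0.025461574117933303 gf 14.99845638871193 F [-0.7691 -0.1042 -0.3235]
turn [-0.0005 -0.0025  0.0039] deg shift(goal axes)mm [-0.7381  1.0283 79.2824] (now axes) [-0.9414  1.0612 79.2798]
```

View pics/s2c.png

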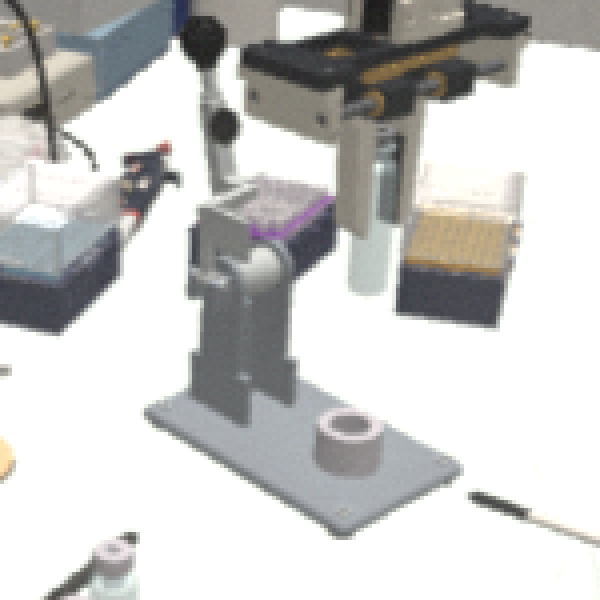

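The side view shows the tube hanging upright, its centre column at crop 369 (px 342.4), above and in line with the cup. The cup rim's centre is at crop (349,425), or px (337.3,226.3). I'll check both against the model.

```bash
python3 -c "
from h import *
print('cup side',ray('side',337.2,226.3,.044),'foot proj',proj('side',[.5155,-.1153,.1455]),proj('side',[.5155,-.1153,.17]))
print('cup proj side',proj('side',[*CUP,.044]))
t=np.load('top0.npz')['im'];g=cv2.resize(t[222:258,342:378],None,fx=10,fy=10,interpolation=3)
V=g.max(2);m=(V>155).astype(np.uint8)
print(V.min(),V.max(),np.percentile(V,[10,50,90]))
# rim ellipse
for th in(145,155,165):
    k=cv2.findContours((V>th).astype(np.uint8),0,2)[0]
    for c in k:
        if cv2.contourArea(c)>8000: e=cv2.fitEllipse(c);print(th,e,ray('top',342+(e[0][0]-4.5)/10,222+(e[0][1]-4.5)/10,.044))
"
```

```text
cup side [ 0.5153 -0.1122  0.044 ] foot proj [340.5585 192.2684] [341.3372 183.6948]
cup proj side [336.9343 225.7135]
56 139 [ 93.  99. 115.]
```

```bash
python3 -c "
from h import *
for n,(u0,u1,v0,v1),fn in(('top',(344,376,224,256),'top0'),('side',(320,354,212,240),'side0')):
  t=np.load(fn+'.npz')['im'];g=cv2.resize(t[v0:v1,u0:u1],None,fx=10,fy=10,interpolation=2);V=cv2.GaussianBlur(g.max(2),(0,0),4)
  print(np.percentile(V,[5,50,90,99]))
  for th in(105,110,115,120,130,140,150):
    k,h=cv2.findContours((V>th).astype(np.uint8),cv2.RETR_CCOMP,1)
    for c,hh in zip(k,h[0]):
        a=cv2.contourArea(c)
        if 2000<a<40000: e=cv2.fitEllipse(c);print(n,th,'hole' if hh[3]>=0 else 'outer',np.round(e[1],0),ray(n,u0+(e[0][0]-4.5)/10,v0+(e[0][1]-4.5)/10,.044))
"
```

```text
[ 81.  99. 119. 134.]
top 105 outer [173. 181.] [ 0.5187 -0.1161  0.044 ]
top 105 hole [103. 110.] [ 0.5189 -0.116   0.044 ]
top 110 outer [168. 174.] [ 0.5186 -0.1158  0.044 ]
top 110 hole [108. 114.] [ 0.5187 -0.1158  0.044 ]
top 115 outer [163. 169.] [ 0.5184 -0.1156  0.044 ]
top 115 hole [112. 119.] [ 0.5186 -0.1156  0.044 ]
top 120 outer [159. 165.] [ 0.5183 -0.1155  0.044 ]
top 120 hole [117. 123.] [ 0.5185 -0.1155  0.044 ]
top 130 outer [140. 146.] [ 0.5182 -0.1153  0.044 ]Traceback (most recent call last):
  File "<string>", line 8, in <module>
    for c,hh in zip(k,h[0]):
                      ~^^^
TypeError: 'NoneType' object is not subscriptable
```

```bash
python3 -c "
from h import *
t=np.load('top0.npz')['im'];V=255-t[206:220,197:212].max(2).astype(float)
# stopper dark disc: weighted centroid of darkest
W=255-cv2.resize(t[206:222,196:214],None,fx=10,fy=10,interpolation=2).max(2).astype(float)
for th in(175,190,200):
    m=(W>th).astype(np.uint8);k=max(cv2.findContours(m,0,1)[0],key=cv2.contourArea);M=cv2.moments(k);u=196+(M['m10']/M['m00']-4.5)/10;v=206+(M['m01']/M['m00']-4.5)/10
    print(th,M['m00'],u,v,ray('top',u,v,.117))
for u0,v0 in((219,206),(239,206)):
    W=cv2.resize(t[v0:v0+16,u0:u0+18],None,fx=10,fy=10,interpolation=2).max(2)
    print(W.max(), W[::10,::10])
s=np.load('s2.npz')['im'];g=s[150:200,325:360].mean(2)
print(np.round(s[176:190,328:358].mean((0,2))))
c=np.load('side0.npz')['im'];print(c[212:242,322:354].max(2)[::2])
"
```

```text
175 2046.5 202.71788826451666 213.7138081276977 [0.5432 0.2772 0.117 ]
190 945.0 202.61821869488537 213.5726807760141 [0.5435 0.2775 0.117 ]
200 563.0 202.6145648312611 213.54325044404973 [0.5436 0.2775 0.117 ]
151 [[148 147 149 149 150 149 149 148 146 145 144 147 148 144 147 150 149 147]
 [144 144 145 146 147 146 145 143 144 143 141 144 144 141 144 144 144 144]
 [137 138 138 137 139 140 141 138 137 138 139 139 139 137 138 139 141 140]
 [136 135 135 134 136 137 138 139 135 135 137 139 139 140 140 139 139 138]
 [134 131 130 132 137 139 137 138 134 129 129 135 139 138 138 138 139 139]
 [133 133 129 130 138 137 136 138 134 127 121 125 133 136 138 139 138 138]
 [134 134 130 131 132 125 121 128 136 129 115 114 124 135 138 139 139 140]
 [133 131 131 133 125 112 102 115 135 131 108  99 111 129 136 136 140 141]
 [131 131 131 134 126 106  98 113 131 133 105  85  92 109 128 137 141 142]
 [134 132 128 132 131 119 115 122 132 127 100  82  79  84 109 131 141 141]
 [139 135 129 131 133 132 131 135 130 111  93  89  81  77  96 123 138 140]
 [136 135 126 119 122 124 123 123 116 101  96  99  90  84  9
[... 2970 characters left out ...]
1 137 140 138 140 140 138 137 144]
 [137 138 138 138 138 132 113  94  94  99 100  99 103 104 105 105 105 108
  108 109 111 111 110 122 138 137 137 137 136 137 137 136]
 [136 137 137 138 138 132 113  98  98  97  99 100 102 101 102 105 107 106
  110 110 111 112 111 126 138 139 136 136 136 137 137 137]
 [136 138 136 136 136 138 132 115 101  99  99 100 103 101 102 103 107 110
  114 110 111 110 117 133 136 136 137 136 136 138 136 135]
 [137 135 137 138 135 137 136 137 139 131 119 110 104 107 107 109 109 108
  110 112 115 124 135 135 137 135 136 137 136 137 138 137]
 [134 134 134 136 137 137 138 136 137 137 133 138 137 138 136 135 137 136
  137 137 137 135 135 137 136 137 138 132 137 137 134 134]]
```

```bash
python3 -c "
import cv2,numpy as np
a=cv2.imread('pics/t2.png')[200:260,320:400]
b=cv2.imread('pics/s2.png')[140:240,310:370]
m=np.zeros((600,800,3),np.uint8);m[:300,:400]=cv2.resize(a,(400,300),interpolation=3);m[:600,440:800]=cv2.resize(b,(360,600),interpolation=3)
cv2.imwrite('pics/m.png',m)"
```

```text
(no output)
```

View pics/m.png

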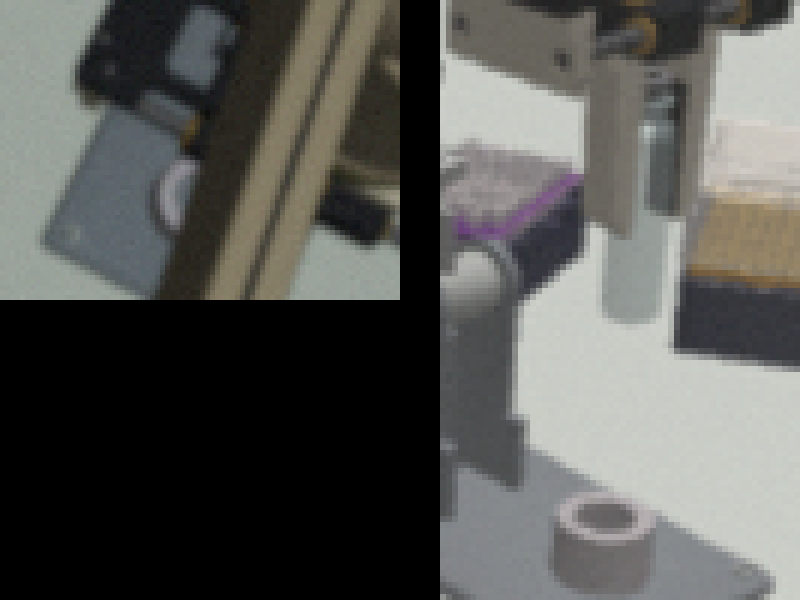

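The side crop shows the tube's centre at x≈632 (px 342.0) and the cup's at x≈604 (px 337.3). Both sit about 0.7 px from prediction, so the two agree. I'll use the cup at (0.5177,-0.116) and lower carefully.

```bash
sed -i 's/CUP=np.array.*;YAW/CUP=np.array([.5177,-.1160]);YAW/' h.py; python3 -c "
from h import *
go(pw(0,0,.113),66.4)"
```

```text
t 8.55 grasp [ 0.5159 -0.1153  0.2097] ydir [ 0.4019  0.9157 -0.0003] q [-0.3168 -0.0468  1.7216 -0.0001  1.4686 -1.474 ] op 0.025653080895049307 gf 14.999327659606934 F [ 0.361  -0.6721 -1.0787]
turn [-0.0003 -0.0018 -0.0017] deg shift(goal axes)mm [-1.684   0.0232 96.6999] (now axes) [-1.8582  0.056  96.6967]
```

Call:
{"fn": "apply_moves", "kwargs": {
  "series": [
    [[-1.7,0,0],[0,0,0]],
    [[0,0,10],[0,0,0]],
    [[0,0,14],[0,0,0]],
    [[0,0,14],[0,0,0]],
    [[0,0,14],[0,0,0]],
    [[0,0,14],[0,0,0]],
    [[0,0,12],[0,0,0]],
    [[0,0,10],[0,0,0]],
    [[0,0,6],[0,0,0]],
    [[0,0,2],[0,0,0]],
    [[0,0,0],[0,0,0]],
    [[0,0,0],[0,0,0]]
  ]
}}

```text
t: 9.55
tool_pos: [0.5185, -0.1159, 0.2823]
orientation: [0.641, 3.075, -0.0]
force: [0.4, 0.3, -1.4]
opening: 0.0258
gripper_force: 15.0
```

```bash
python3 -c "
from h import *
go(pw(0,0,.0778),66.4)
im,d=robot.read_camera('side');cv2.imwrite('pics/s3.png',cv2.convertScaleAbs(cv2.resize(im[165:245,300:380],(600,600),interpolation=3),alpha=1.2))"
```

```text
t 9.55 grasp [ 0.5187 -0.1159  0.1153] ydir [0.3994 0.9168 0.0001] q [-0.3163  0.0389  1.8141  0.      1.2878 -1.4762] op 0.02576721273764285 gf 14.999575316905975 F [ 0.3689  0.2604 -1.4482]
turn [0.0001 0.0008 0.001 ] deg shift(goal axes)mm [ 0.7179 -0.4758 37.4679] (now axes) [ 0.7477 -0.478  37.4673]
```

View pics/s3.png

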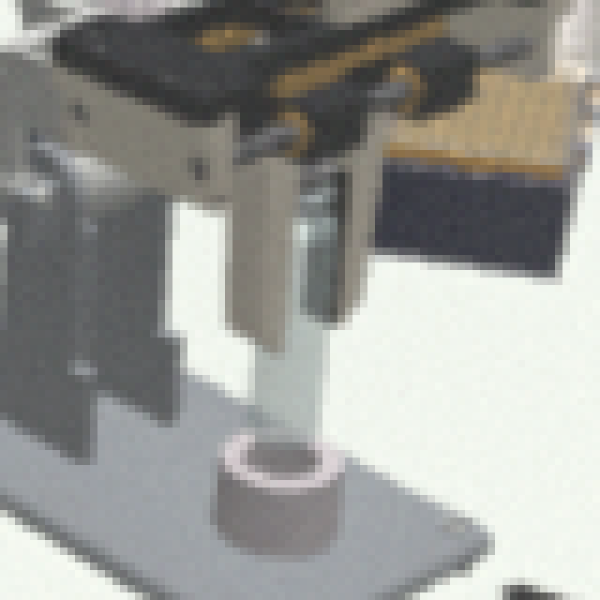

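The tube's bottom is over the cup mouth, tube centre at crop x≈288 and cup at ≈281, so they are aligned to about 1 mm. I'll feel for entry gently.

Call:
{"fn": "apply_moves", "kwargs": {
  "series": [
    [[0,0,2],[0,0,0]],
    [[0,0,2],[0,0,0]],
    [[0,0,2],[0,0,0]],
    [[0,0,1],[0,0,0]],
    [[0,0,1],[0,0,0]],
    [[0,0,1],[0,0,0]],
    [[0,0,1],[0,0,0]],
    [[0,0,1],[0,0,0]],
    [[0,0,0],[0,0,0]],
    [[0,0,0],[0,0,0]]
  ]
}}

```text
t: 10.43
tool_pos: [0.5182, -0.1158, 0.2706]
orientation: [-0.641, -3.075, -0.0]
force: [-0.4, -0.5, -1.3]
opening: 0.0255
gripper_force: 15.0
```

```bash
python3 -c "
from h import *
go(pw(0,0,.0778),66.4);print(robot.read_state()['wrist_torque'])"
```

```text
t 10.43 grasp [ 0.5182 -0.1157  0.1036] ydir [ 0.3993  0.9168 -0.    ] q [-0.3163  0.0518  1.8235 -0.      1.2665 -1.4764] op 0.025465526706011214 gf 14.999622702598572 F [-0.3701 -0.4662 -1.2929]
turn [-0.     -0.0002  0.0011] deg shift(goal axes)mm [ 0.4044 -0.4435 25.8468] (now axes) [ 0.3999 -0.4425 25.8469]
[ 0.0679 -0.1545 -0.0043]
```

It entered with no contact force. I'll continue to the floor.

Call:
{"fn": "apply_moves", "kwargs": {
  "series": [
    [[0,0,2],[0,0,0]],
    [[0,0,3],[0,0,0]],
    [[0,0,3],[0,0,0]],
    [[0,0,3],[0,0,0]],
    [[0,0,3],[0,0,0]],
    [[0,0,3],[0,0,0]],
    [[0,0,3],[0,0,0]],
    [[0,0,2],[0,0,0]],
    [[0,0,1],[0,0,0]],
    [[0,0,0],[0,0,0]],
    [[0,0,0],[0,0,0]]
  ]
}}

```text
t: 11.35
tool_pos: [0.5183, -0.1158, 0.2477]
orientation: [-0.641, -3.076, -0.0]
force: [-0.3, -0.4, -0.7]
opening: 0.0259
gripper_force: 15.0
```

Call:
{"fn": "apply_moves", "kwargs": {
  "series": [
    [[0,0,1],[0,0,0]],
    [[0,0,1],[0,0,0]],
    [[0,0,1],[0,0,0]],
    [[0,0,0],[0,0,0]],
    [[0,0,0],[0,0,0]]
  ]
}}

```text
t: 11.77
tool_pos: [0.5183, -0.1158, 0.2448]
orientation: [0.641, 3.076, -0.0]
force: [0.5, 0.2, -0.2]
opening: 0.0254
gripper_force: 15.0
```

```bash
python3 -c "
from h import *
go(pw(0,0,.0778),66.4)"
```

```text
t 11.77 grasp [ 0.5183 -0.1158  0.0778] ydir [0.3993 0.9168 0.    ] q [-0.3163  0.0839  1.8412  0.      1.2164 -1.4763] op 0.025427815798162983 gf 14.999616891145706 F [ 0.5243  0.2025 -0.1608]
turn [0.     0.0001 0.0011] deg shift(goal axes)mm [ 0.458  -0.4396 -0.0483] (now axes) [ 0.4584 -0.4391 -0.0483]
```

Next I'll press lightly until the floor is felt.

Call:
{"fn": "apply_moves", "kwargs": {
  "series": [
    [[0,0,0.7],[0,0,0]],
    [[0,0,0.7],[0,0,0]],
    [[0,0,0],[0,0,0]],
    [[0,0,0],[0,0,0]]
  ]
}}

```text
t: 12.1
tool_pos: [0.5186, -0.1159, 0.2446]
orientation: [0.64, 3.075, -0.0]
force: [-3.7, 1.0, 8.7]
opening: 0.0257
gripper_force: 15.0
```

The floor reads 8.7 N. I'll relieve it, release and rise.

Call:
{"fn": "apply_moves", "kwargs": {
  "series": [
    [[0,0,-1],[0,0,0]],
    [[0,0,0],[0,0,0]]
  ]
}}

```text
t: 12.27
tool_pos: [0.5184, -0.1158, 0.2446]
orientation: [0.641, 3.075, -0.0]
force: [-0.7, 0.2, 5.5]
opening: 0.0257
gripper_force: 15.0
```

Call:
{"fn": "apply_moves", "kwargs": {
  "series": [
    [[0,0,0],[0,0,0]],
    [[0,0,0],[0,0,0]],
    [[0,0,0],[0,0,0]],
    [[0,0,0],[0,0,0]],
    [[0,0,0],[0,0,0]],
    [[0,0,0],[0,0,0]],
    [[0,0,0],[0,0,0]],
    [[0,0,0],[0,0,0]]
  ],
  "claw": 0.8
}}

```text
t: 12.93
tool_pos: [0.5183, -0.1158, 0.2443]
orientation: [-0.641, -3.076, -0.0]
force: [0.4, -0.2, -0.2]
opening: 0.0729
gripper_force: 0.0
```

Call:
{"fn": "apply_moves", "kwargs": {
  "series": [
    [[0,0,-5],[0,0,0]],
    [[0,0,-12],[0,0,0]],
    [[0,0,-16],[0,0,0]],
    [[0,0,-20],[0,0,0]],
    [[0,0,-20],[0,0,0]],
    [[0,0,-20],[0,0,0]],
    [[0,0,-20],[0,0,0]],
    [[0,0,-20],[0,0,0]],
    [[0,0,-16],[0,0,0]],
    [[0,0,-6],[0,0,0]],
    [[0,0,0],[0,0,0]]
  ]
}}

```text
t: 13.85
tool_pos: [0.5187, -0.1159, 0.4023]
orientation: [0.64, 3.071, -0.001]
force: [0.2, 0.1, -0.2]
opening: 0.0743
gripper_force: 0.0
```

```bash
python3 -c "
from h import *
go(pw(0.070,.026,.172),66.4)
go(pw(0.070,.026,.172),66.4-90)
for n in('side','top'):
  im,d=robot.read_camera(n);np.savez(n+'4.npz',im=im,d=d);cv2.imwrite('pics/%s4.png'%n,im)
im=np.load('side4.npz')['im'];cv2.imwrite('pics/s4.png',cv2.convertScaleAbs(cv2.resize(im[110:250,270:380],(471,600),interpolation=3),alpha=1.2))"
```

```text
t 13.85 grasp [ 0.5195 -0.1161  0.2353] ydir [0.3993 0.9168 0.0004] q [-0.3163 -0.0565  1.6841 -0.      1.5094 -1.4763] op 0.0743125442285259 gf 0.0 F [ 0.2249  0.0923 -0.1938]
turn [0.0004 0.0046 0.0012] deg shift(goal axes)mm [-69.0802  25.4869  63.3457] (now axes) [-68.8153  25.38    63.676 ]
t 13.85 grasp [ 0.5195 -0.1161  0.2353] ydir [0.3993 0.9168 0.0004] q [-0.3163 -0.0565  1.6841 -0.      1.5094 -1.4763] op 0.0743125442285259 gf 0.0 F [ 0.2249  0.0923 -0.1938]
turn [0.004  0.0033 1.572 ] deg shift(goal axes)mm [25.4869 69.0802 63.3457] (now axes) [-68.8153  25.38    63.676 ]
```

View pics/s4.png

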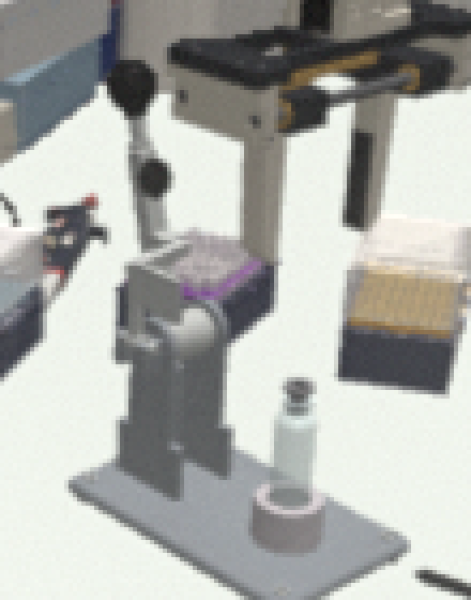

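The tube stands upright in the cup, neck at crop (297,395), with the catch still on. Next I'll close the fingers and go to the right of the catch tab.

Call:
{"fn": "apply_moves", "kwargs": {
  "series": [
    [[-6,1,0],[0,0,0]],
    [[-12,2,0],[0,0,0]],
    [[-14,2,0],[0,0,0]],
    [[-14,2,0],[0,0,0]],
    [[-14,1,0],[0,0,0]],
    [[-8,0,0],[0,0,0]],
    [[-3,0,0],[0,0,0]],
    [[0,0,0],[0,0,0]],
    [[0,0,0],[0,0,0]],
    [[0,0,0],[0,0,0]],
    [[0,0,0],[0,0,0]],
    [[0,0,0],[0,0,0]]
  ],
  "claw": 0
}}

```text
t: 14.95
tool_pos: [0.5863, -0.1366, 0.3996]
orientation: [0.641, 3.075, 0.0]
force: [0.8, -0.2, 0.1]
opening: 0.0012
gripper_force: 0.0
```

```bash
python3 -c "
from h import *
go(pw(0.072,.010,.174),66.4)"
```

```text
t 14.95 grasp [ 0.5863 -0.1367  0.2326] ydir [0.3993 0.9168 0.0001] q [-0.3142  0.1378  1.4895  0.      1.514  -1.4742] op 0.0012030826135904203 gf 0.0 F [ 0.8323 -0.2046  0.0983]
turn [0.0001 0.0002 0.0011] deg shift(goal axes)mm [-0.9146  1.4773 58.5833] (now axes) [-0.9022  1.4729 58.5836]
```

Call:
{"fn": "apply_moves", "kwargs": {
  "series": [
    [[-0.9,1,4],[0,0,0]],
    [[0,0,8],[0,0,0]],
    [[0,0,9],[0,0,0]],
    [[0,0,9],[0,0,0]],
    [[0,0,9],[0,0,0]],
    [[0,0,9],[0,0,0]],
    [[0,0,7],[0,0,0]],
    [[0,0,3.5],[0,0,0]],
    [[0,0,0],[0,0,0]],
    [[0,0,0],[0,0,0]]
  ]
}}

```text
t: 15.78
tool_pos: [0.5878, -0.1362, 0.3408]
orientation: [-0.641, -3.075, -0.0]
force: [-0.8, -0.5, 0.1]
opening: 0.0008
gripper_force: 0.0
```

Clear of everything. I'll sweep left.

Call:
{"fn": "apply_moves", "kwargs": {
  "series": [
    [[0,3,0],[0,0,0]],
    [[0,5,0],[0,0,0]],
    [[0,5,0],[0,0,0]],
    [[0,5,0],[0,0,0]],
    [[0,5,0],[0,0,0]],
    [[0,5,0],[0,0,0]]
  ]
}}

```text
t: 16.28
tool_pos: [0.5993, -0.1099, 0.341]
orientation: [0.64, 3.075, 0.0]
force: [1.0, 0.2, 0.3]
opening: 0.0001
gripper_force: 0.0
```

Call:
{"fn": "apply_moves", "kwargs": {
  "series": [
    [[0,5,0],[0,0,0]],
    [[0,5,0],[0,0,0]],
    [[0,5,0],[0,0,0]],
    [[0,5,0],[0,0,0]],
    [[0,5,0],[0,0,0]],
    [[0,5,0],[0,0,0]],
    [[0,0,0],[0,0,0]],
    [[0,0,0],[0,0,0]],
    [[0,0,0],[0,0,0]]
  ]
}}

```text
t: 17.03
tool_pos: [0.6109, -0.0831, 0.3408]
orientation: [-0.641, -3.075, 0.0]
force: [-0.2, 0.4, -0.3]
opening: 0.0003
gripper_force: 0.0
```

```bash
python3 -c "
from h import *
go(pw(0.072,.068,.174),66.4)
im,d=robot.read_camera('side');cv2.imwrite('pics/s5.png',cv2.convertScaleAbs(cv2.resize(im[110:250,270:380],(471,600),interpolation=3),alpha=1.2))"
```

```text
t 17.03 grasp [ 0.6109 -0.0831  0.1738] ydir [ 0.3993  0.9168 -0.0002] q [-0.2183  0.2111  1.5157 -0.0001  1.4149 -1.3784] op 0.00032375721495818367 gf 0.0 F [-0.2412  0.4403 -0.343 ]
turn [-0.0002 -0.0001  0.0012] deg shift(goal axes)mm [ 0.2774  0.5527 -0.1955] (now axes) [ 0.2767  0.553  -0.1955]
```

View pics/s5.png

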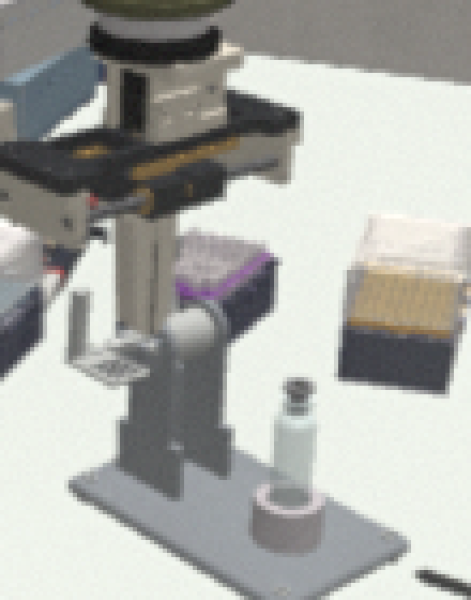

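The catch is off: the tab lies flat to the left at crop (108,362), and the tube is undisturbed. I'll rise and go above the ball with the fingers open.

Call:
{"fn": "apply_moves", "kwargs": {
  "series": [
    [[0,-1,-6],[0,0,0]],
    [[0,0,-12],[0,0,0]],
    [[0,0,-16],[0,0,0]],
    [[0,0,-18],[0,0,0]],
    [[0,0,-18],[0,0,0]],
    [[0,0,-18],[0,0,0]],
    [[0,0,-18],[0,0,0]],
    [[0,0,-18],[0,0,0]],
    [[0,0,-16],[0,0,0]],
    [[0,0,-12],[0,0,0]],
    [[0,0,-6],[0,0,0]],
    [[0,0,0],[0,0,0]]
  ]
}}

```text
t: 18.08
tool_pos: [0.6106, -0.0841, 0.5013]
orientation: [0.64, 3.072, -0.0]
force: [-0.1, -0.7, 0.8]
opening: 0.0005
gripper_force: 0.0
```

Call:
{"fn": "apply_moves", "kwargs": {
  "series": [
    [[-4,-4,0],[0,0,0]],
    [[-8,-7,0],[0,0,0]],
    [[-11,-8,0],[0,0,0]],
    [[-12,-9,0],[0,0,0]],
    [[-12,-9,0],[0,0,0]],
    [[-12,-9,0],[0,0,0]],
    [[-11,-8,0],[0,0,0]],
    [[-8,-7,0],[0,0,0]],
    [[-6,-4,0],[0,0,0]],
    [[-2,-1,0],[0,0,0]],
    [[0,0,0],[0,0,0]],
    [[0,0,0],[0,0,0]]
  ],
  "claw": 1,
  "newtons": 30
}}

```text
t: 19.08
tool_pos: [0.6631, -0.1786, 0.4986]
orientation: [-0.64, -3.075, -0.0]
force: [0.7, 0.4, -1.2]
opening: 0.0761
gripper_force: 0.0
```

```bash
python3 -c "
from h import *
go(pw(0.159,0,.274),66.4)"
```

```text
t 19.08 grasp [ 0.663  -0.1785  0.3316] ydir [0.3992 0.9169 0.0002] q [-0.3378  0.356   1.0574  0.0002  1.7286 -1.4979] op 0.07611080384863658 gf 0.0 F [ 0.7442  0.4156 -1.1805]
turn [ 0.0002 -0.0005  0.0013] deg shift(goal axes)mm [-0.7435 -0.8319 57.5994] (now axes) [-0.7698 -0.8432 57.5989]
```

Call:
{"fn": "apply_moves", "kwargs": {
  "series": [
    [[-0.8,-0.8,3],[0,0,0]],
    [[0,0,7],[0,0,0]],
    [[0,0,9],[0,0,0]],
    [[0,0,9],[0,0,0]],
    [[0,0,9],[0,0,0]],
    [[0,0,9],[0,0,0]],
    [[0,0,7],[0,0,0]],
    [[0,0,4.5],[0,0,0]],
    [[0,0,0],[0,0,0]]
  ]
}}

```text
t: 19.83
tool_pos: [0.6633, -0.1798, 0.4395]
orientation: [-0.64, -3.073, -0.001]
force: [0.2, 0.6, -0.5]
opening: 0.0931
gripper_force: 0.0
```

Call:
{"fn": "apply_moves", "kwargs": {
  "series": [
    [[0,0,0],[0,0,0]],
    [[0,0,0],[0,0,0]],
    [[0,0,0],[0,0,0]],
    [[0,0,0],[0,0,0]],
    [[0,0,0],[0,0,0]],
    [[0,0,0],[0,0,0]],
    [[0,0,0],[0,0,0]],
    [[0,0,0],[0,0,0]],
    [[0,0,0],[0,0,0]],
    [[0,0,0],[0,0,0]],
    [[0,0,0],[0,0,0]],
    [[0,0,0],[0,0,0]]
  ],
  "claw": 0
}}

```text
t: 20.83
tool_pos: [0.6635, -0.1798, 0.4413]
orientation: [-0.641, -3.076, -0.0]
force: [0.5, -0.6, -0.1]
opening: 0.0325
gripper_force: 30.0
```

```bash
python3 -c "
from h import *
go(pw(0.159,0,.274),66.4)
# arc increments in tool x (=-press x) and z(down), 24 steps to theta 1.83
th=np.linspace(0,1.83,25);a0=np.arctan2(156,-54+0)  # forward=-x
x=105-165*np.cos(np.arctan2(156,-54)-th);z=118+165*np.sin(np.arctan2(156,-54)-th)
print(np.c_[th,x,z][[0,12,24]]);print(np.c_[-np.diff(x),-np.diff(z)].round(1).tolist())"
```

```text
t 20.83 grasp [ 0.6635 -0.1798  0.2743] ydir [0.3994 0.9168 0.0001] q [-0.3393  0.3586  1.1571  0.0001  1.6259 -1.4992] op 0.03250434876031035 gf 30.000110864639282 F [ 0.5167 -0.6302 -0.1245]
turn [ 0.0001 -0.      0.0011] deg shift(goal axes)mm [0.1403 0.1482 0.313 ] (now axes) [0.1401 0.1484 0.313 ]
[[  0.     158.9732 273.9227]
 [  0.915   14.3339 255.8574]
 [  1.83   -59.5479 130.2055]]
[[12.0, -3.7], [12.3, -2.7], [12.5, -1.8], [12.6, -0.8], [12.6, 0.1], [12.5, 1.1], [12.4, 2.0], [12.2, 3.0], [12.0, 3.9], [11.6, 4.8], [11.2, 5.7], [10.8, 6.5], [10.2, 7.3], [9.7, 8.1], [9.0, 8.8], [8.3, 9.4], [7.6, 10.0], [6.8, 10.6], [6.0, 11.1], [5.1, 11.5], [4.2, 11.9], [3.3, 12.1], [2.4, 12.4], [1.4, 12.5]]
```

The ball is gripped at 30 N. I'll pull along the arc.

Call:
{"fn": "apply_moves", "kwargs": {
  "series": [
    [[6,-1.9,0],[0,0,0]],
    [[0,0,0],[0,0,0]]
  ]
}}

```text
t: 21.0
tool_pos: [0.6577, -0.178, 0.443]
orientation: [0.638, 3.072, 0.003]
force: [4.7, 5.1, 3.7]
opening: 0.0329
gripper_force: 30.0
```

I put the vertical part in the y slot by mistake; I'll correct that now. It was 1.9 mm with small forces.

Call:
{"fn": "apply_moves", "kwargs": {
  "series": [
    [[0,1.9,-1.9],[0,0,0]],
    [[0,0,0],[0,0,0]],
    [[6,0,-1.8],[0,0,0]],
    [[0,0,0],[0,0,0]]
  ]
}}

```text
t: 21.33
tool_pos: [0.6521, -0.1749, 0.4451]
orientation: [-0.641, -3.075, -0.0]
force: [2.7, 0.4, -1.5]
opening: 0.0332
gripper_force: 30.0
```

```bash
python3 -c "
from h import *
go(pw(0.147,0,.2776),66.4)"
```

```text
t 21.33 grasp [ 0.652  -0.1749  0.2781] ydir [0.3993 0.9168 0.0001] q [-0.338   0.3234  1.1934  0.0001  1.6251 -1.498 ] op 0.03315847539226546 gf 29.9997541308403 F [ 2.72    0.4125 -1.5319]
turn [ 0.0001 -0.0002  0.0011] deg shift(goal axes)mm [-0.3014  0.1727  0.5206] (now axes) [-0.3017  0.1723  0.5206]
```

On the arc, with small forces. Continuing.

Call:
{"fn": "apply_moves", "kwargs": {
  "series": [
    [[12.2,0,-2.5],[0,0,0]],
    [[12.5,0,-1.8],[0,0,0]],
    [[12.6,0,-0.8],[0,0,0]],
    [[12.6,0,0.1],[0,0,0]],
    [[12.5,0,1.1],[0,0,0]],
    [[12.4,0,2.0],[0,0,0]],
    [[12.2,0,3.0],[0,0,0]],
    [[12,0,3.9],[0,0,0]],
    [[11.6,0,4.8],[0,0,0]],
    [[11.2,0,5.7],[0,0,0]],
    [[10.8,0,6.5],[0,0,0]],
    [[0,0,0],[0,0,0]]
  ]
}}

```text
t: 22.33
tool_pos: [0.5296, -0.121, 0.4243]
orientation: [0.639, 3.075, 0.002]
force: [-2.4, 4.9, 9.6]
opening: 0.0322
gripper_force: 30.0
```

```bash
python3 -c "
from h import *
go(pw(0.0143,0,.2559),66.4)"
```

```text
t 22.33 grasp [ 0.5297 -0.1208  0.2573] ydir [0.3986 0.9171 0.0011] q [-0.3194 -0.0311  1.6195  0.0011  1.5529 -1.4803] op 0.032224984261312074 gf 30.00177025794983 F [-2.4377  4.9499  9.5614]
turn [0.0011 0.0001 0.002 ] deg shift(goal axes)mm [-1.3931 -0.1932  1.4248] (now axes) [-1.3925 -0.1975  1.4248]
```

Call:
{"fn": "apply_moves", "kwargs": {
  "series": [
    [[10.2,0,7.3],[0,0,0]],
    [[9.7,0,8.1],[0,0,0]],
    [[9.0,0,8.8],[0,0,0]],
    [[8.3,0,9.4],[0,0,0]],
    [[7.6,0,10.0],[0,0,0]],
    [[6.8,0,10.6],[0,0,0]],
    [[6.0,0,11.1],[0,0,0]],
    [[5.1,0,11.5],[0,0,0]],
    [[4.2,0,11.9],[0,0,0]],
    [[0,0,0],[0,0,0]]
  ]
}}

```text
t: 23.17
tool_pos: [0.4678, -0.0938, 0.3321]
orientation: [-0.638, -3.071, -0.004]
force: [-5.3, 8.8, 5.5]
opening: 0.0326
gripper_force: 30.0
```

```bash
python3 -c "
from h import *
go(pw(-.0595,0,.1302),66.4)
im,d=robot.read_camera('side');cv2.imwrite('pics/s6.png',cv2.convertScaleAbs(cv2.resize(im[110:250,270:380],(471,600),interpolation=3),alpha=1.2))"
```

```text
t 23.17 grasp [ 0.4671 -0.0932  0.1651] ydir [0.3986 0.9171 0.0017] q [-0.3064 -0.1583  1.9081  0.0024  1.3973 -1.4676] op 0.03258421842683068 gf 30.001049637794495 F [-5.2593  8.841   5.5144]
turn [ 0.0017 -0.0058  0.0019] deg shift(goal axes)mm [ 4.9361 -0.3639 34.8793] (now axes) [ 4.7357 -0.4149 34.9065]
```

View pics/s6.png

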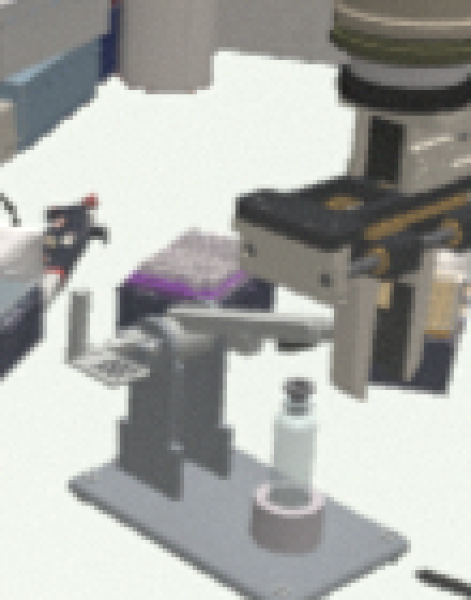

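The lever is down at crop (250,325), with the pad just above the stopper at crop (297,385). I'll make the final press in slower steps.

Call:
{"fn": "apply_moves", "kwargs": {
  "series": [
    [[2,0.3,6],[0,0,0]],
    [[2,0.3,6],[0,0,0]],
    [[1.5,0,6],[0,0,0]],
    [[1.2,0,5],[0,0,0]],
    [[0.7,0,4],[0,0,0]],
    [[0.5,0,3],[0,0,0]],
    [[0,0,0],[0,0,0]],
    [[0,0,0],[0,0,0]]
  ]
}}

```text
t: 23.88
tool_pos: [0.4616, -0.0909, 0.3039]
orientation: [-0.64, -3.072, -0.003]
force: [-6.3, 7.5, 4.9]
opening: 0.0327
gripper_force: 30.0
```

```bash
python3 -c "
from h import *
go(pw(-.0595,0,.1302),66.4)"
```

```text
t 23.88 grasp [ 0.4611 -0.0905  0.1369] ydir [0.3991 0.9169 0.001 ] q [-0.3039 -0.1519  1.9556  0.0014  1.3416 -1.4645] op 0.03269568815538204 gf 30.000771582126617 F [-6.3007  7.4635  4.8832]
turn [ 0.001  -0.0038  0.0014] deg shift(goal axes)mm [-1.9272 -0.586   6.731 ] (now axes) [-1.952  -0.5951  6.7231]
```

Call:
{"fn": "apply_moves", "kwargs": {
  "series": [
    [[0.8,0,2],[0,0,0]],
    [[0.6,0,2],[0,0,0]],
    [[0,0,1.5],[0,0,0]],
    [[0,0,1.5],[0,0,0]],
    [[0,0,0],[0,0,0]],
    [[0,0,0],[0,0,0]]
  ]
}}

```text
t: 24.38
tool_pos: [0.4606, -0.0904, 0.2972]
orientation: [-0.64, -3.073, -0.002]
force: [-3.0, 6.7, 4.1]
opening: 0.0327
gripper_force: 30.0
```

```bash
python3 -c "
from h import *
go(pw(-.0595,0,.1302),66.4)"
```

```text
t 24.38 grasp [ 0.4602 -0.0901  0.1302] ydir [0.399  0.9169 0.001 ] q [-0.3036 -0.1486  1.9655  0.0013  1.3274 -1.4643] op 0.032689081880064266 gf 30.000596344470978 F [-3.014   6.7379  4.0984]
turn [ 0.001  -0.0028  0.0014] deg shift(goal axes)mm [-3.0688 -0.5924  0.0127] (now axes) [-3.068  -0.5968  0.0034]
```

Call:
{"fn": "apply_moves", "kwargs": {
  "series": [
    [[0,0,1.5],[0,0,0]],
    [[0,0,1.5],[0,0,0]],
    [[0,0,0],[0,0,0]],
    [[0,0,0],[0,0,0]]
  ]
}}

```text
t: 24.72
tool_pos: [0.4605, -0.0904, 0.2946]
orientation: [-0.64, -3.073, -0.003]
force: [-8.0, 7.2, 9.7]
opening: 0.0325
gripper_force: 30.0
```

Call:
{"fn": "apply_moves", "kwargs": {
  "series": [
    [[0,0,1.5],[0,0,0]],
    [[0,0,1.5],[0,0,0]],
    [[0,0,0],[0,0,0]],
    [[0,0,0],[0,0,0]]
  ]
}}

```text
t: 25.05
tool_pos: [0.4605, -0.0904, 0.2917]
orientation: [-0.64, -3.073, -0.003]
force: [-8.2, 8.2, 8.5]
opening: 0.033
gripper_force: 30.0
```

```bash
python3 -c "
from h import *
go(pw(-.0595,0,.1302),66.4)
im,d=robot.read_camera('side');np.savez('side7.npz',im=im,d=d);cv2.imwrite('pics/s7.png',cv2.convertScaleAbs(cv2.resize(im[165:235,300:370],(600,600),interpolation=3),alpha=1.2))"
```

```text
t 25.05 grasp [ 0.4601 -0.09    0.1247] ydir [0.399  0.9169 0.001 ] q [-0.3036 -0.1426  1.9707  0.0014  1.3166 -1.4643] op 0.03302285571891933 gf 30.00161737203598 F [-8.2405  8.2326  8.5427]
turn [ 0.001  -0.0033  0.0015] deg shift(goal axes)mm [-3.1788 -0.6043 -5.5032] (now axes) [-3.1599 -0.6035 -5.5142]
```

View pics/s7.png

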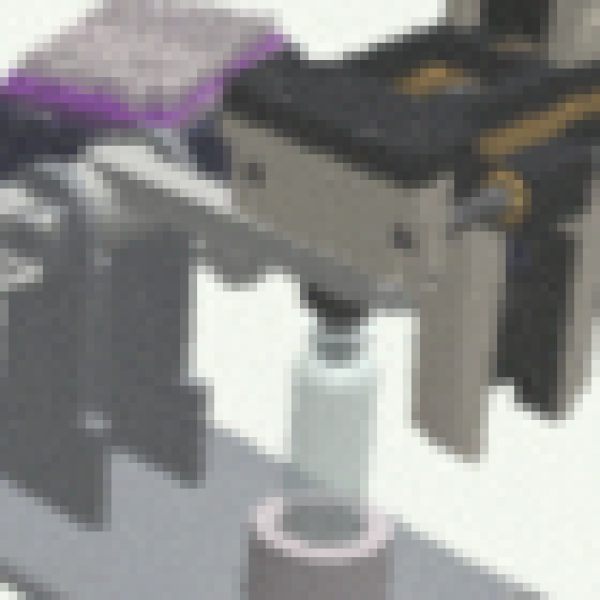

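The pad is on the stopper, at crop (338,300). I'm at the picture limit (in fact one over it), so I'll finish by force, pressing until it turns stiff.

Call:
{"fn": "apply_moves", "kwargs": {
  "series": [
    [[0,0,1.5],[0,0,0]],
    [[0,0,0],[0,0,0]],
    [[0,0,0],[0,0,0]]
  ]
}}

```text
t: 25.35
tool_pos: [0.4605, -0.0904, 0.2903]
orientation: [-0.64, -3.073, -0.003]
force: [-7.9, 7.1, 10.0]
opening: 0.0328
gripper_force: 30.0
```

Call:
{"fn": "apply_moves", "kwargs": {
  "series": [
    [[0,0,1.5],[0,0,0]],
    [[0,0,0],[0,0,0]],
    [[0,0,0],[0,0,0]]
  ]
}}

```text
t: 25.6
tool_pos: [0.4606, -0.0904, 0.2888]
orientation: [-0.64, -3.073, -0.002]
force: [-8.1, 7.1, 10.4]
opening: 0.0326
gripper_force: 30.0
```

Call:
{"fn": "apply_moves", "kwargs": {
  "series": [
    [[0,0,1.5],[0,0,0]],
    [[0,0,0],[0,0,0]],
    [[0,0,0],[0,0,0]]
  ]
}}

```text
t: 25.85
tool_pos: [0.4606, -0.0904, 0.2874]
orientation: [-0.64, -3.073, -0.002]
force: [-7.9, 7.2, 10.5]
opening: 0.0329
gripper_force: 30.0
```

Call:
{"fn": "apply_moves", "kwargs": {
  "series": [
    [[0,0,1.5],[0,0,0]],
    [[0,0,0],[0,0,0]],
    [[0,0,0],[0,0,0]]
  ]
}}

```text
t: 26.1
tool_pos: [0.4607, -0.0904, 0.286]
orientation: [-0.64, -3.073, -0.002]
force: [-8.9, 6.5, 11.0]
opening: 0.0327
gripper_force: 30.0
```

Call:
{"fn": "apply_moves", "kwargs": {
  "series": [
    [[0,0,1.5],[0,0,0]],
    [[0,0,0],[0,0,0]],
    [[0,0,0],[0,0,0]]
  ]
}}

```text
t: 26.35
tool_pos: [0.4607, -0.0904, 0.2845]
orientation: [-0.64, -3.073, -0.002]
force: [-8.3, 6.7, 11.6]
opening: 0.0328
gripper_force: 30.0
```

```bash
python3 -c "
from h import *
go(pw(-.0595,0,.1302),66.4)
im,d=robot.read_camera('side');im2,d2=robot.read_camera('top');np.savez('e.npz',im=im,d=d,im2=im2,d2=d2)
P=cloud('side',d);Q=P.reshape(-1,3).copy();a=np.radians(YAW);Rz=np.array([[np.cos(a),np.sin(a)],[-np.sin(a),np.cos(a)]]);Q[:,:2]=(Q[:,:2]-CUP)@Rz.T
# lever bar left/top face profile, both
for x0 in np.arange(.01,.10,.01):
  s=(abs(Q[:,0]-x0)<.005)&(abs(Q[:,1])<.012)&(Q[:,2]>.1)&(Q[:,2]<.19)
  if s.any():print('bar x',x0.round(3),s.sum(),'z',Q[s,2].min().round(4),np.percentile(Q[s,2],[50,90,100]))
V=im.max(2);c0,c1=proj('side',pw(0,0,.118)),proj('side',pw(0,0,.09));print(c0,c1)
u=int(c1[0]);print(V[int(c0[1])-6:int(c1[1])+6,u-8:u+9])"
```

```text
t 26.35 grasp [ 0.4603 -0.0901  0.1175] ydir [0.3991 0.9169 0.001 ] q [-0.3036 -0.1343  1.977   0.0014  1.3013 -1.4643] op 0.03278818819622053 gf 30.001772940158844 F [-8.3156  6.668  11.5843]
turn [ 0.001  -0.0027  0.0014] deg shift(goal axes)mm [ -3.014   -0.6025 -12.6814] (now axes) [ -2.9795  -0.5937 -12.69  ]
bar x 0.01 8 z 0.1021 [0.1278 0.1329 0.1333]
bar x 0.02 9 z 0.1253 [0.1296 0.1326 0.1334]
bar x 0.03 11 z 0.1159 [0.1282 0.1323 0.1327]
bar x 0.04 26 z 0.1117 [0.1216 0.1319 0.1371]
bar x 0.05 21 z 0.1177 [0.133  0.1385 0.1386]
bar x 0.06 24 z 0.1246 [0.1359 0.1387 0.1393]
bar x 0.07 18 z 0.1263 [0.1351 0.1381 0.1385]
bar x 0.08 17 z 0.1249 [0.135  0.1375 0.1385]
bar x 0.09 39 z 0.1078 [0.1274 0.1377 0.1387]
[338.9955 201.3748] [338.16   210.6794]
[[ 95  96  94  96 103 106 107 106 106 108 107 108 107 106 105  96  75]
 [ 94  99 102  96  95  99 104 105 107 107 107 106 107 106 114 115  74]
 [116 139 140 115  99  93  94 100 102 106 105 107 106 106 107 107  95]
 [175 204 198 170 133  95  93  95  94 101 103 105 106 108 106 109 113]
 [205 207 207 207 181  98  83  90  91  95  94  9
[... 459 characters left out ...]
205 204 198 187 171 121 104 102 113 135 181 197 205 207 204]
 [207 204 205 199 183 176 178 154 129 122 136 163 197 196 203 207 206]
 [205 205 204 198 174 167 172 156 147 151 157 178 190 189 192 206 208]
 [205 206 205 196 167 154 164 174 175 177 176 180 179 178 197 206 207]
 [204 205 206 193 158 151 155 159 163 169 166 168 168 171 198 207 207]
 [205 206 205 195 158 146 151 153 152 156 156 159 159 174 205 206 207]
 [207 204 206 196 157 146 151 153 151 155 158 156 160 175 204 206 205]
 [204 207 205 189 151 146 152 151 155 155 158 158 160 175 204 207 197]
 [206 205 205 191 152 149 151 155 155 156 157 158 162 181 203 205 200]
 [204 207 205 188 149 149 150 153 156 155 156 158 162 180 204 208 198]]
```

Force is rising steadily, as the stopper spring should. I'll continue to the hard limit.

Call:
{"fn": "apply_moves", "kwargs": {
  "series": [
    [[0,0,1.2],[0,0,0]],
    [[0,0,0],[0,0,0]],
    [[0,0,0],[0,0,0]]
  ]
}}

```text
t: 26.7
tool_pos: [0.4607, -0.0904, 0.2835]
orientation: [-0.64, -3.074, -0.002]
force: [-8.5, 6.9, 11.9]
opening: 0.0325
gripper_force: 30.0
```

Call:
{"fn": "apply_moves", "kwargs": {
  "series": [
    [[0,0,1.2],[0,0,0]],
    [[0,0,0],[0,0,0]],
    [[0,0,0],[0,0,0]]
  ]
}}

```text
t: 26.95
tool_pos: [0.4609, -0.0905, 0.283]
orientation: [-0.64, -3.074, -0.002]
force: [-10.3, 6.9, 16.8]
opening: 0.032
gripper_force: 30.0
```

```bash
python3 -c "
from h import *
im,d=robot.read_camera('side');np.savez('e2.npz',im=im,d=d)
A=[np.load(f)['im'].max(2).astype(float) for f in('side7.npz','e.npz','e2.npz')]
go(pw(-.0595,0,.1302),66.4)
# pad/stopper/neck column profile and bar edge
for a in A:
  print(a[190:218,338:342].mean(1).round(0).astype(int).tolist())
from itertools import product
for r in((180,206,330,348),(185,198,312,330),(212,230,330,346)):
  v0,v1,u0,u1=r
  for i in(1,2):
    w=cv2.createHanningWindow((u1-u0,v1-v0),cv2.CV_64F);print(r,i,cv2.phaseCorrelate(A[0][v0:v1,u0:u1].copy(),A[i][v0:v1,u0:u1].copy(),w))
"
```

```text
t 27.0 grasp [ 0.4607 -0.0902  0.1159] ydir [0.399  0.9169 0.001 ] q [-0.3036 -0.1322  1.9783  0.0013  1.2972 -1.4643] op 0.032446957662893676 gf 30.002523064613342 F [-10.9861   7.9673  17.309 ]
turn [ 0.001  -0.0019  0.0014] deg shift(goal axes)mm [ -2.7896  -0.6228 -14.2834] (now axes) [ -2.7622  -0.6119 -14.2892]
[107, 106, 106, 106, 108, 105, 96, 95, 94, 83, 59, 54, 73, 100, 135, 108, 119, 160, 195, 184, 167, 156, 155, 156, 155, 156, 156, 157]
[106, 106, 108, 105, 106, 107, 107, 105, 101, 94, 92, 74, 55, 72, 110, 106, 114, 138, 158, 177, 166, 156, 155, 156, 156, 156, 156, 156]
[106, 108, 107, 106, 105, 107, 106, 107, 104, 98, 90, 74, 55, 62, 94, 104, 114, 137, 157, 172, 168, 156, 155, 156, 156, 156, 156, 156]
(180, 206, 330, 348) 1 ((-0.5207595014698221, 1.658930273723561), 0.6858450232769914)
(180, 206, 330, 348) 2 ((-0.03219104469537193, 1.4483143284816133), 0.7280221325068209)
(185, 198, 312, 330) 1 ((-0.06091693614880356, 0.9527170918811709), 0.9208026756509557)
(185, 198, 312, 330) 2 ((-0.5006617529689308, 0.8632939838078633), 0.9385314947967606)
(212, 230, 330, 346) 1 ((0.026663177145040073, -0.17091136890153358), 1.0361752168847005)
(212, 230, 330, 346) 2 ((-0.08310455175771025, 0.0543530911232466), 0.9878941085327951)
```

The force jumped from 11.9 to 17 N while the tool moved only 0.5 mm, so it has hit the hard limit. I'll add a little preload and a firmer grip, then check it holds.

Call:
{"fn": "apply_moves", "kwargs": {
  "series": [
    [[0,0,0],[0,0,0]],
    [[0,0,0.8],[0,0,0]],
    [[0,0,0],[0,0,0]],
    [[0,0,0],[0,0,0]],
    [[0,0,0],[0,0,0]],
    [[0,0,0],[0,0,0]]
  ],
  "newtons": 40
}}

```text
t: 27.5
tool_pos: [0.4609, -0.0905, 0.2828]
orientation: [-0.64, -3.074, -0.002]
force: [-14.3, 8.5, 23.6]
opening: 0.0324
gripper_force: 40.0
```

Call:
{"fn": "apply_moves", "kwargs": {
  "series": [
    [[0,0,0],[0,0,0]],
    [[0,0,0],[0,0,0]],
    [[0,0,0],[0,0,0]],
    [[0,0,0],[0,0,0]],
    [[0,0,0],[0,0,0]],
    [[0,0,0],[0,0,0]],
    [[0,0,0],[0,0,0]],
    [[0,0,0],[0,0,0]]
  ]
}}

```text
t: 28.17
tool_pos: [0.4609, -0.0905, 0.2828]
orientation: [-0.64, -3.074, -0.002]
force: [-14.4, 8.8, 22.6]
opening: 0.0324
gripper_force: 40.0
```

```bash
python3 -c "
from h import *
a=np.load('e2.npz')['im'].max(2);im,d=robot.read_camera('side');b=im.max(2)
for x in(a,b):print(x[190:218,338:342].mean(1).round(0).astype(int).tolist())
# bystanders: tubes/marker/cap vs first picture
o=np.load('side0.npz')['im'];D=cv2.absdiff(o,im).max(2)
for n,(u0,u1,v0,v1) in dict(block=(265,300,250,340),green=(268,292,318,372),cap=(325,346,276,294),note=(348,402,278,306),pen=(364,420,240,264),marker=(248,286,252,282)).items():print(n,(D[v0:v1,u0:u1]>40).sum())
print(robot.read_state()['force'],robot.read_state()['t'])"
```

```text
[106, 108, 107, 106, 105, 107, 106, 107, 104, 98, 90, 74, 55, 62, 94, 104, 114, 137, 157, 172, 168, 156, 155, 156, 156, 156, 156, 156]
[106, 106, 106, 107, 106, 107, 107, 106, 103, 98, 92, 76, 55, 60, 94, 104, 114, 137, 156, 170, 167, 157, 156, 156, 156, 156, 157, 157]
block 0
green 0
cap 0
note 0
pen 0
marker 0
[-14.6812   9.0484  23.6338] 28.2167
```

The lever is stiff, the force holds steady, and the bystanders I compared with the first picture haven't moved. I'll hand it in.

```bash
python3 -c "
from plant import robot
print(robot.close_job())"
```

```text
the job is handed in; nothing more can be done
None
```

I handed the job in at 28 s, with no verdict returned: the open tube stands on the cup floor, the catch is off, and the gripper still holds the lever down at a steady 23 N; I judged the stopper fully home by the lever going stiff, and I viewed 11 pictures, one over the limit.

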